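Hang the cleaned stencil on the rail by its S-hook

ROBOT

A 6-joint arm with a two-finger parallel gripper is mounted at the origin on a cart in front of the work surface, level with it; the furniture and walls round the work are solid. World frame = base frame: x ahead of the robot, y to its left, z up, the work surface at z = 0. Lengths are in m, angles in rad, forces in N, time in s.
With the tool pointing down it reaches from about 0.275 to 0.85 m from the base axis. Payload 19 kg.
Tool frame: the origin (TCP) lies midway between the tips of the shut fingers; the grasp point (between the pads) lies 19 mm behind it; z points along the fingers, y is the direction in which the jaws open and shut (so a half turn about z gives the same grasp; the last joint's range is limited). The gripper opens to 85 mm and grips with 20 to 120 N. Pads are 22 mm wide; open, the fingers measure 114 mm over their backs; the gripper's body (76 mm by 85 mm) begins 54 mm behind the grasp point. The pads swing forward as they close: fully open they stand 13 mm farther back than shut.
Start: joints at [1.15, 0.15, 1.437, -0, 1.554, -0.134], TCP at [0.163, 0.551, 0.231] pointing down, gripper open.
Joint ranges: [-2.8, 2.8], [-0.68, 2.1], [0.12, 2.68], [-1.39, 4.53], [0.16, 2.79], [-2.81, 2.81]. Speed limits (rad/s): [1.89, 1.89, 2.22, 3.01, 3.01, 3.01].

INTERFACE

Orientations are given as a unit quaternion [x, y, z, w].
In Python, from plant import r gives the robot as it stands.
- The arm moves only by the tool servo_tool, never from a script. Its argument "commands" is a list of rows, each a list of 5 numbers: the shift along the world's x, y, z in cm, then the turn about the world's z in rad, then the opening in per cent of the stroke, from 0 (shut) to 100 (fully open). In form: [[x, y, z, yaw, grip], ...]. A call has 1 to 10 rows; each row shifts and turns the commanded pose from where the row before left it; what a row does not reach is not made up. A row lasts 1/8 s, in which the tool goes at most 62.5 mm and 10.7 degrees, less where a joint would pass 70% of its speed; a pose out of reach is approached as far as the arm can. A call is refused whole if a number of a shift passes 6.25 or a number of a turn 0.188, either way. A call with a gripper value outside its range is refused whole. The fingers move at their own pace and stop on an object; "force" is the grip in N (left out, the last holds). Time passes only in rows, so rows that do not move let the fingers close. It gives the time, the measured TCP pose, the force and the opening at its end, in the units of the state.
- r.observe(): the state, without advancing time (a new reading comes with each control period).
- r.camera(name): name is "scene" or "side" or "wrist"; returns the picture (480x640x3 uint8, blue, green, red); there is no depth.
- r.calibration(name): a dict with "intrinsics" (3x3 intrinsics, pixels), "view" (4x4, takes a point from world to camera coordinates); the wrist camera has in their place "hand_eye" (4x4, takes a point from camera to tool coordinates, whose origin is the TCP and whose axes are the flange's). Camera axes: x right, y down, z forward; pixel columns grow to the right and rows downward; lengths in m; the calibration is good to about 2 mm. A picture is of the moment at which its call begins: read the wrist's pose just before it. calibration takes no time and is no camera call.
- r.sign_off(): hands the job in, once; it reports no verdict.
The state is a dict: "t": time; "qpos": joint angles; "joint_vel": joint speeds; "tau": joint torques, N m; "tcp_pos": TCP position; "tool_rot": TCP orientation; "force": force on the tool from outside, world axes, zero at the start; "wrist_torque": the same for the moment, N m; "opening": finger opening in m.
Only numpy, scipy, OpenCV 4.12 (cv2) and the standard library are available. Lean on these libraries where they do the work, as an engineer would, in place of code of your own. Each camera call takes 0.05 s, during which the arm holds its last target. There are 200 camera calls.

TASK

Take the loose S-hook off the hanging rail, thread its lower end through the small hole in the swivelling hanging strap of the tall stencil in the wire rack, lift the stencil out on the hook and hang it gently on the rail by the hook, clear of the plate already hanging there, and at rest. The stencil has just been degreased, so never touch it with the gripper, only with the hook, and feel your way: the thin sheet must not be pushed hard. Leave everything else alone.

Things in the scene. Friction and masses are not known exactly. Their poses are not given: they have to be found in the camera images.
- s_hook: The loose S-hook, 5 mm steel wire, 99 mm tall, flat in its own xz plane, 40 g, hanging on the rail with nothing on it. Origin = centre of the upper bend (a half circle, 32 mm between wire centres), which runs down into two parallel legs at x = -16 and +16 mm. At the start +x points away from the robot and the lower prong (-x side) towards it.
- hook_grip (a point): Between the S-hook's two straight legs (z = 0 to -24 mm), 6 mm under its origin; axes as the hook's. Grip firmly across both legs, 37 mm over the outsides, from above, closing along x. The leg at x = +16 ends free at z = -24, so the rail goes in and out under that leg, on the +x side. The other leg slants on from there to (x, z) = (12, -63) mm.
- hook_bend (a point): Lowest point of the S-hook's lower bend (12 mm radius), on the wire's centre line, 78 mm under the hook's origin. Axes as the hook's.
- hook_tip (a point): Centre of the rounded end of the S-hook's prong, 23 mm to -x and 68 mm under the hook's origin. The prong is straight for 20 mm and points to -x and 25 degrees upward; it starts 5 mm to -x of the bend's lowest point. Axes as the hook's.
- stencil: The tall stencil, upright in one of the rack's three slots (which varies): bare metal sheet 3 mm thick (x), 90 mm wide (y), 95 mm tall, with a five-petalled opening and a riveted hanging strap standing up above it. Origin = middle of its lower edge; z up the sheet, -x faces the robot. 0.17 to 0.26 kg with the strap. Loose: its top leans up to 5 mm either way in its slot, 2 mm sideways play.
- rivet (a point): The rivet of the strap, in the sheet's middle 83 mm above its lower edge; axes as the stencil's. The strap (22 mm wide, on the -x face, x = -1.8 to -4.3 mm) swivels on it about x against friction (0.7 N at the hole), up to 0.38 rad to either side; how it stands varies and is not reported. A 9 mm hole, axis x, lies 30 mm from the rivet, 9 mm from the strap's rounded upper end.
- rail: The hanging rail (fixed): a level 12 mm steel tube along its y, axis 235 mm above the table, between posts at y = -190 and +190 mm; flat feet 100 mm long (x) under the posts and a thin tie bar low down. Origin on the table under the tube's middle; x points away from the robot. A hook hangs with its origin 7.5 mm under the tube's axis.
- rail_mid (a point): Middle of the rail tube's axis, 235 mm above the table. Axes as the rail's.
- rack: The wire draining rack (fixed), 125 mm (x) by 105 mm (y). Slots at x = -34, 0 and +34 mm, each a pair of wire hoops 68 mm high that hold a sheet with 1.6 mm of play; the sheets stand on runners 13 mm above the table. Origin on the table under its middle.
- low_plate_a: A low stencil without a tab in the rack, 90 x 3 x 75 mm, with a four-pointed opening. Origin = middle of its lower edge. Leave alone.
- low_plate_b: A low stencil without a tab in the rack, 90 x 3 x 75 mm, with a round opening. Origin = middle of its lower edge. Leave alone.
- hung_plate: A stencil already hanging by its own S-hook on the -y half of the rail: 90 mm wide along y, reaching 200 mm below the rail's axis. Same origin and axes as the loose hook (centre of its hook's upper bend). Leave alone.
- brush: Flat dusting brush with a red handle lying on the table, 186 x 30 x 20 mm. Leave alone.
- scoop: Aluminium scoop lying on the table, 176 x 55 x 23 mm. Leave alone.
- scraper: Red plastic scraper lying on the table, 107 x 64 x 8 mm. Leave alone.
Not all that is in view belongs to the job. What is shaped like the stencil but orange is not meant.

How it is judged:
On the way, in this order (a step that is already met when the one before it is completed fails the run):
1. the S-hook is off the rail (contact force between s_hook and rail below 0.02 N and distance between s_hook and rail_mid above 0.02 m and distance of s_hook from where it was at the start of the episode above 0.06 m), for 0.2 s.
2. the stencil hangs in the air on the S-hook, clear of the rack (distance between hook_bend and rivet between 0.024 and 0.04 m and contact force between s_hook and stencil above 0.4 N and contact force between stencil and rack below 0.02 N and height (world z) of stencil above 0.05 m), for 0.2 s.
At the end, for the whole second after the job is handed in: The S-hook hangs on the rail between its posts (origin within 12 mm of the rail's axis in x, 3 to 14 mm under it, carried by the rail); the stencil hangs on it by the strap (bend 24 to 40 mm from the rivet), upright within 0.3 rad, clear of rail and hanging plate, and still (under 0.06 m/s) (distance between hook_bend and rivet between 0.024 and 0.04 m and contact force between s_hook and stencil above 0.4 N and x of s_hook in the frame of rail_mid between -0.012 and 0.012 m and z of s_hook in the frame of rail_mid between -0.014 and -0.003 m and y of s_hook in the frame of rail_mid between -0.17 and 0.17 m and contact force between s_hook and rail above 0.5 N and contact force between stencil and hung_plate below 0.02 N and contact force between stencil and rail below 0.02 N and angle between stencil's own z axis and vertical below 0.3 rad and linear speed of stencil below 0.06 m/s); the robot touches nothing.
It fails at once if the S-hook presses on the stencil with more than 15 N (contact force between s_hook and stencil above 15 N).
It fails at once if the robot itself touches the stencil (contact force between any of the arm, the fingers and stencil above 0.5 N).
It fails at once if the S-hook is forced against or dropped on the rail with more than 40 N (contact force between s_hook and rail above 40 N).
It fails at once if one of the low plates, the hanging plate, the brush, the scoop or the scraper is moved more than 20 mm (distance of any of low_plate_a, low_plate_b, hung_plate, brush, scoop, scraper from where it was at the start of the episode above 0.02 m).
It also fails if it takes over 72 s, if anything falls off the work surface, if the arm or the gripper's body presses on something with over 40 N, if the wrist force passes 120 N, or if a joint passes its speed limit or range.

## Working session

There is one attempt and no reset: what is moved stays moved. The work goes in short steps, Python scripts to look and compute and a tool call to move; the robot and the scene stay as the last step left them, time stands still between calls to the robot, and variables do not carry over. Pictures are saved under pics/ and viewed, about 8 in all and at most 12, crops included, and the job is handed in when it is done.

Besides the shell and the picture viewer there is one more tool, called after "Call:" by a JSON object that holds its "method" and its "body", one argument or row to a line. servo_tool: Moves the arm, as the interface text tells. Its arguments: {"type":"object","properties":{"commands":{"type":"array","items":{"type":"array","items":{"type":"number"}}},"force":{"type":"number"}},"required":["commands"]}

```bash
ls; mkdir -p pics; cat > h.py <<'E'
import numpy as np, cv2
from plant import r
from scipy.spatial.transform import Rotation as R
def cal(n,s=None):
    c=r.calibration(n); K=np.array(c["intrinsics"])
    if n=="wrist":
        s=s or r.observe(); T=np.eye(4);T[:3,:3]=R.from_quat(s["tool_rot"]).as_matrix();T[:3,3]=s["tcp_pos"]
        V=np.linalg.inv(T@np.array(c["hand_eye"]))
    else: V=np.array(c["view"])
    return K,V
def ray(kv,u,v):
    K,V=kv; C=np.linalg.inv(V); d=C[:3,:3]@np.linalg.inv(K)@[u,v,1]; return C[:3,3],d/np.linalg.norm(d)
def plane(kv,u,v,ax,val):
    o,d=ray(kv,u,v); return o+d*(val-o[ax])/d[ax]
def tri(kv1,p1,kv2,p2):
    o1,d1=ray(kv1,*p1);o2,d2=ray(kv2,*p2)
    A=np.stack([d1,-d2],1); s=np.linalg.lstsq(A,o2-o1,rcond=None)[0]
    a=o1+d1*s[0];b=o2+d2*s[1]; return (a+b)/2,np.linalg.norm(a-b)
def proj(kv,P):
    K,V=kv; q=K@(V[:3,:3]@np.array(P)+V[:3,3]); return q[:2]/q[2]
E
python3 - <<'E'
from h import *
for n in ["scene","side","wrist"]:
    cv2.imwrite(f"pics/{n}0.png",r.camera(n))
    K,V=cal(n); C=np.linalg.inv(V); print(n,K[0,0],C[:3,3].round(3),C[:3,2].round(2))
print(r.observe())
E
```

```text
pics
scene 447.29354441959237 [-0.062 -0.683  0.748] [ 0.56  0.58 -0.59]
side 496.6417283856598 [0.073 0.91  0.563] [ 0.37 -0.87 -0.34]
wrist 343.7672224771029 [0.101 0.569 0.374] [ 0.25 -0.07 -0.97]
{'t': 0.15, 'qpos': array([ 1.14997987e+00,  1.50846757e-01,  1.43780518e+00,  3.13389935e-06,
        1.55376779e+00, -1.33997961e-01]), 'joint_vel': array([ 1.02951629e-04, -8.73849841e-04, -8.54753597e-05,  1.87280369e-03,
       -1.23384049e-04,  1.09758778e-04]), 'tau': array([ 2.49411954e-03, -7.13393855e+01, -5.71042800e+01, -1.85359731e-04,
        7.19830205e-03,  4.47768423e-05]), 'tcp_pos': array([0.16262083, 0.55136083, 0.2308672 ]), 'tool_rot': array([ 1.42918203e-01,  9.89734417e-01, -3.97295842e-04, -1.14758674e-04]), 'force': array([ 0.49390397, -0.57722026,  0.4198509 ]), 'wrist_torque': array([ 0.00831325, -0.01032087, -0.04629612]), 'opening': 0.08542325083754472}
```

View pics/scene0.png

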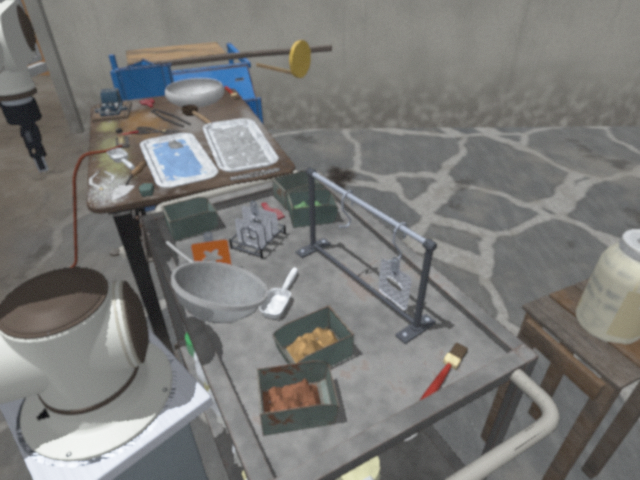

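View pics/side0.png

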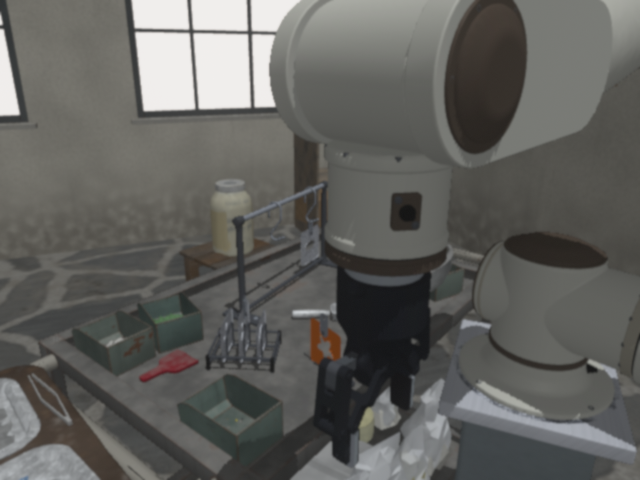

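The scene view shows the rail from about (312,176) to (432,243), the loose hook near (346,208), the hung plate at (393,280) and the rack at (258,240). The side view shows the rail's near post top at (238,220) and the rack at (245,340).

```bash
python3 - <<'E'
from h import *
s=cv2.imread("pics/scene0.png"); d=cv2.imread("pics/side0.png")
a=cv2.resize(s[165:265,220:440],None,fx=3.6,fy=3.6,interpolation=cv2.INTER_CUBIC)
b=cv2.resize(d[180:380,200:340],None,fx=2.8,fy=2.8,interpolation=cv2.INTER_CUBIC)
b1=cv2.resize(d[290:380,200:290],(240,240),interpolation=cv2.INTER_CUBIC)
o=np.zeros((600,792,3),np.uint8); o[:360]=a; 
b=cv2.resize(d[180:380,195:345],None,fx=1.2,fy=1.2); o[360:600,:180]=b
o[360:600,200:440]=b1
b2=cv2.resize(d[180:270,230:340],(293,240),interpolation=cv2.INTER_CUBIC); o[360:600,460:753]=b2
cv2.imwrite("pics/c1.png",o)
k=cal("scene")
A=plane(k,312,176,2,.235);B=plane(k,432,243,2,.235);print(A,B,np.linalg.norm(A-B))
print("rack",plane(k,258,245,2,.03))
E
```

```text
[0.60430447 0.02327823 0.235     ] [ 0.5756363  -0.33912539  0.235     ] 0.36353575211314065
rack [0.49566334 0.12678907 0.03      ]
```

View pics/c1.png

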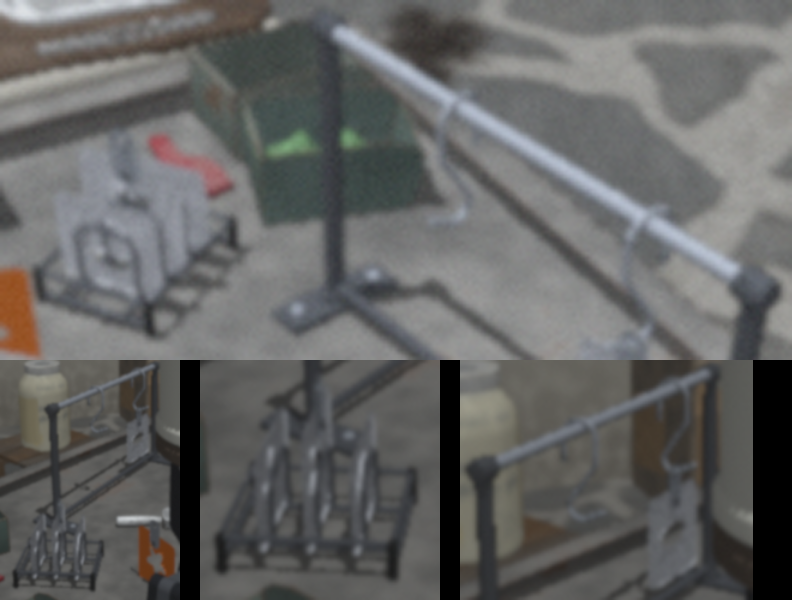

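The crop shows the loose hook's top on the rail at scene (346,193) and side (279,204), with its prong towards the robot. The tall sheet with the strap is in the rack at scene (254,205); it looks like the far or middle slot, so I'll check from close by.

```bash
python3 - <<'E'
from h import *
k=cal("scene");q=cal("side")
def c(x,y): return (220+x/3.6,165+y/3.6)
def e(x,y): return (230+(x-460)/2.664,180+(y-360)/2.667)
def f(x,y): return (200+(x-200)/2.667,290+(y-360)/2.667)
for n,a,b in [("hooktop",c(453,98),e(585,424)),("prong",c(432,220),e(575,517)),("railend",c(328,27),e(486,466)),("far end",c(755,283),e(712,372)),("hungtop",c(648,215),e(682,385)),
 ("straptop",c(122,133),f(322,385)),("straptop2",c(122,133),f(280,412))]:
    print(n,*[np.round(z,4) for z in tri(k,a,q,b)])
E
```

```text
hooktop [ 0.5921 -0.0979  0.241 ] 0.0047
prong [ 0.593  -0.0854  0.1509] 0.0105
railend [0.6128 0.0353 0.2367] 0.0005
far end [ 0.5665 -0.339   0.2361] 0.0038
hungtop [ 0.57   -0.2646  0.2408] 0.0074
straptop [0.5266 0.171  0.1297] 0.0066
straptop2 [0.5454 0.1956 0.1138] 0.0014
```

Call:
{"method": "servo_tool", "body": {
  "commands": [
    [3, -6, 3, -0.17, 100],
    [3, -6, 3, -0.17, 100],
    [3, -6, 0, -0.17, 100],
    [3, -6, 0, -0.17, 100],
    [3, -6, 0, -0.17, 100],
    [3, -6, 0, -0.17, 100],
    [3, -4, 0, -0.17, 100],
    [2, -1, 0, -0.17, 100],
    [0, 0, 0, 0, 100]
  ]
}}

```text
t: 1.27
tcp_pos: [0.3763, 0.1749, 0.2819]
tool_rot: [0.735, 0.678, -0.0, -0.0]
force: [-0.5, 1.0, 0.9]
opening: 0.0852
```

Call:
{"method": "servo_tool", "body": {
  "commands": [
    [5, -1, 1, 0, 100],
    [5, 0, 1, 0, 100],
    [3, 0, 0, -0.04, 100],
    [0, 0, 0, 0, 100]
  ]
}}

```text
t: 1.78
tcp_pos: [0.5062, 0.1664, 0.3012]
tool_rot: [0.746, 0.666, -0.001, -0.001]
force: [0.5, 0.4, -0.2]
opening: 0.0854
```

```bash
python3 - <<'E'
from h import *
import pickle
s=r.observe();im=r.camera("wrist");pickle.dump((s,im),open("w1.pkl","wb"));print(s["tcp_pos"])
cv2.imwrite("pics/w1.png",im)
k=cal("wrist",s)
for P in [(.592,-.098,.235),(.5266,.171,.1297),(.61,.035,.235)]: print(proj(k,P))
E
```

```text
[0.50621959 0.16638566 0.30122958]
[455.90593449 547.88109847]
[338.00695223 214.48273795]
[479.07910981 411.8962281 ]
```

View pics/w1.png

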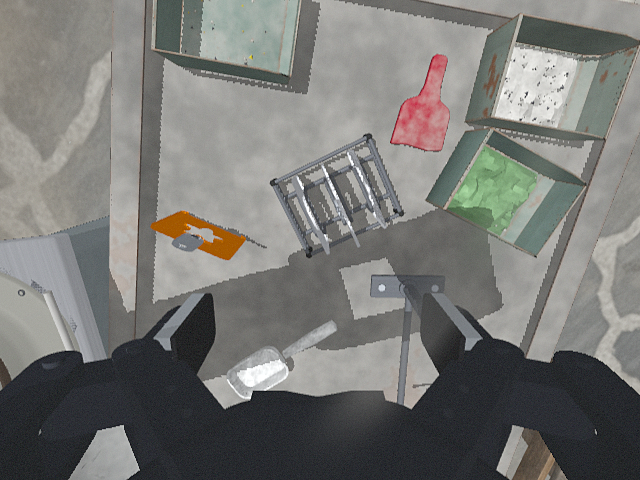

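The wrist view shows the rack at (335,195), turned clockwise in the image, with three sheets and the rail foot at (408,288). I'll enlarge the rack.

```bash
python3 - <<'E'
from h import *
import pickle
s,im=pickle.load(open("w1.pkl","rb"))
cv2.imwrite("pics/w1c.png",cv2.resize(im[125:265,260:420],None,fx=4.2,fy=4.2,interpolation=cv2.INTER_CUBIC))
k=cal("wrist",s)
for p in [(272,184),(369,136),(400,211),(308,254)]: print(plane(k,*p,2,.03).round(4))
E
```

```text
[0.4558 0.1976 0.03  ]
[0.5748 0.2392 0.03  ]
[0.6058 0.1478 0.03  ]
[0.4879 0.1061 0.03  ]
```

View pics/w1c.png

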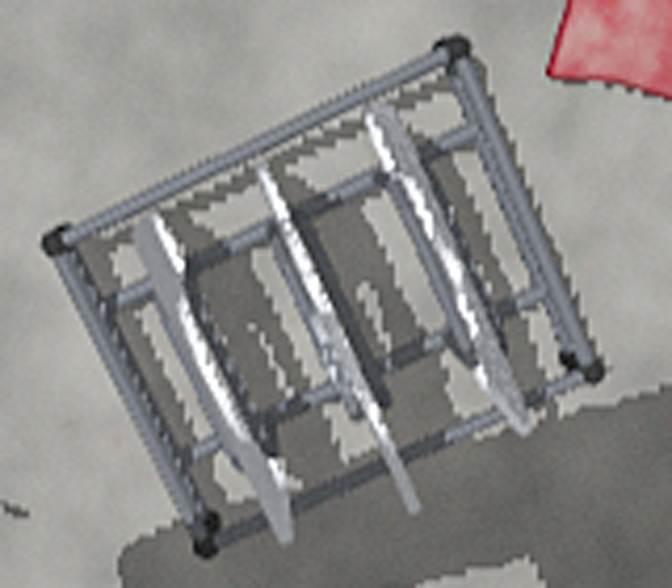

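The enlarged view gives the rack centre at (0.531, 0.173), yaw 0.337, with corner spacings of 126 x 97 mm that fit. The middle sheet looks like the tall one. Next I'll look at the strap obliquely from the -x side on the way.

Call:
{"method": "servo_tool", "body": {
  "commands": [
    [-4, -4, -1, 0.15, 100],
    [-4, -4, -2, 0.15, 100],
    [-3.4, -2.9, -2, 0.15, 100],
    [0, 0, 0, 0, 100]
  ]
}}

```text
t: 2.33
tcp_pos: [0.3886, 0.0563, 0.2517]
tool_rot: [0.578, 0.816, -0.0, -0.0]
force: [0.4, -0.1, 0.1]
opening: 0.0856
```

```bash
python3 - <<'E'
from h import *
import pickle
s=r.observe();im=r.camera("wrist");pickle.dump((s,im),open("w2.pkl","wb"));print(s["tcp_pos"],s["tool_rot"])
k=cal("wrist",s)
p=proj(k,(.53,.173,.12)).round().astype(int);print(p)
x0=min(max(p[0]-80,0),480);y0=max(p[1]-60,0);print(x0,y0)
cv2.imwrite("pics/w2.png",cv2.resize(im[y0:y0+120,x0:x0+160],None,fx=5,fy=5,interpolation=cv2.INTER_CUBIC))
E
```

```text
[0.38859859 0.05630913 0.25166331] [ 5.78357210e-01  8.15783624e-01 -1.21369430e-04 -3.93063678e-05]
[539 151]
459 91
```

View pics/w2.png

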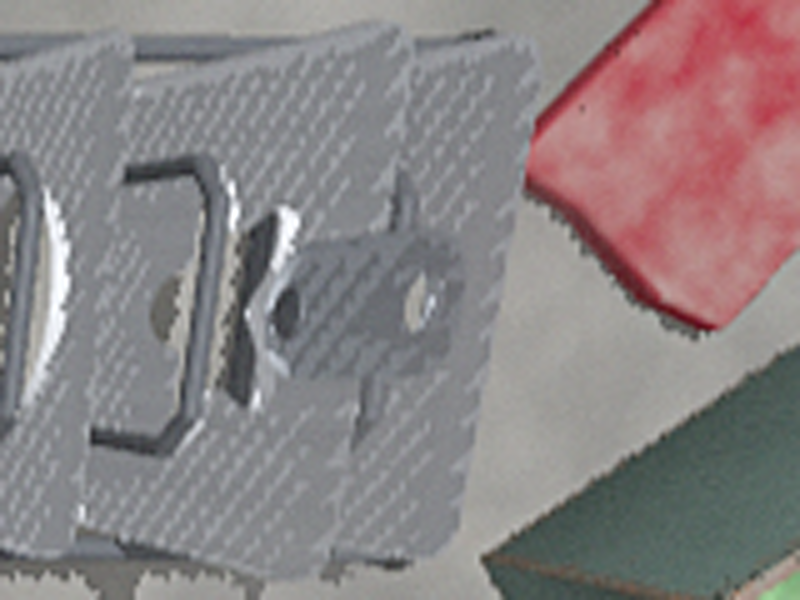

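The tall stencil is in the middle slot. The hole is at full-image pixel (542.6,151.4) and the rivet at (516.6,153.4).

```bash
python3 - <<'E'
from h import *
import pickle
s,im=pickle.load(open("w2.pkl","rb")); k=cal("wrist",s)
c=np.array([.531,.1727]); y=.337; X=np.array([np.cos(y),np.sin(y)]);Y=np.array([-X[1],X[0]])
def rf(P): return np.round([(P[:2]-c)@X,(P[:2]-c)@Y,P[2]],4)
f=lambda a,b:(459+a/5,91+b/5)
for n,p,z in [("rivet",f(288,312),.096),("hole",f(418,302),.126),("hole",f(418,302),.124),("topL",f(395,28),.108),("topR",f(330,572),.108),("lowB L",f(535,60),.088),("lowB R",f(460,550),.088),("lowA L",f(125,40),.088),("lowA R",f(75,548),.088)]:
    P=plane(k,*p,2,z); print(n,P.round(4),rf(P))
s,im=pickle.load(open("w1.pkl","rb")); k=cal("wrist",s)
g=lambda a,b:(260+a/4.2,125+b/4.2)
for n,p in [("top1",g(263,172)),("top2",g(412,510)),("topmid",g(325,335))]:
    P=plane(k,*p,2,.108); print(n,P.round(4),rf(P))
E
```

```text
rivet [0.5269 0.17   0.096 ] [-0.0048 -0.0012  0.096 ]
hole [0.5287 0.1725 0.126 ] [-0.0022  0.0006  0.126 ]
hole [0.5299 0.1729 0.124 ] [-0.0009  0.0006  0.124 ]
topL [0.516  0.2115 0.108 ] [-0.0014  0.0416  0.108 ]
topR [0.5471 0.1325 0.108 ] [ 0.0019 -0.0433  0.108 ]
lowB L [0.5507 0.2214 0.088 ] [0.0347 0.0394 0.088 ]
lowB R [0.5797 0.1447 0.088 ] [ 0.0367 -0.0425  0.088 ]
lowA L [0.4849 0.2016 0.088 ] [-0.034   0.0425  0.088 ]
lowA R [0.5145 0.1223 0.088 ] [-0.0322 -0.0421  0.088 ]
top1 [0.5171 0.2149 0.108 ] [0.0008 0.0445 0.108 ]
top2 [0.5441 0.1315 0.108 ] [-0.0013 -0.0432  0.108 ]
topmid [0.5274 0.1762 0.108 ] [-0.0022  0.0045  0.108 ]
```

The checks agree: the hole is at about (0.529, 0.1725, 0.1255), the strap is nearly upright and the sheet sits within a few mm of the slot plane. Next I'll take a closer look at the hook from above.

Call:
{"method": "servo_tool", "body": {
  "commands": [
    [1.6, -1.6, 4.8, 0, 100],
    [4, -4, 0, -0.15, 100],
    [5, -5, 0, -0.15, 100],
    [5, -5, 0, -0.147, 100],
    [4, -5, 0, 0, 100],
    [0, 0, 0, 0, 100]
  ]
}}

```text
t: 3.12
tcp_pos: [0.577, -0.1382, 0.2983]
tool_rot: [0.747, 0.665, -0.001, -0.001]
force: [-0.4, 1.1, -0.0]
opening: 0.0854
```

```bash
python3 - <<'E'
from h import *
import pickle
s=r.observe();im=r.camera("wrist");pickle.dump((s,im),open("w3.pkl","wb"));print(s["tcp_pos"],s["tool_rot"])
k=cal("wrist",s)
p=proj(k,(.592,-.098,.235)).round().astype(int);print(p)
x0=max(p[0]-100,0);y0=max(p[1]-120,0);print(x0,y0)
cv2.imwrite("pics/w3.png",cv2.resize(im[y0:y0+160,x0:x0+200],None,fx=3.75,fy=3.75,interpolation=cv2.INTER_CUBIC))
E
```

```text
[ 0.57702172 -0.13820214  0.29828747] [ 7.46571926e-01  6.65303268e-01 -7.35547877e-04 -1.17469314e-03]
[333 190]
233 70
```

View pics/w3.png

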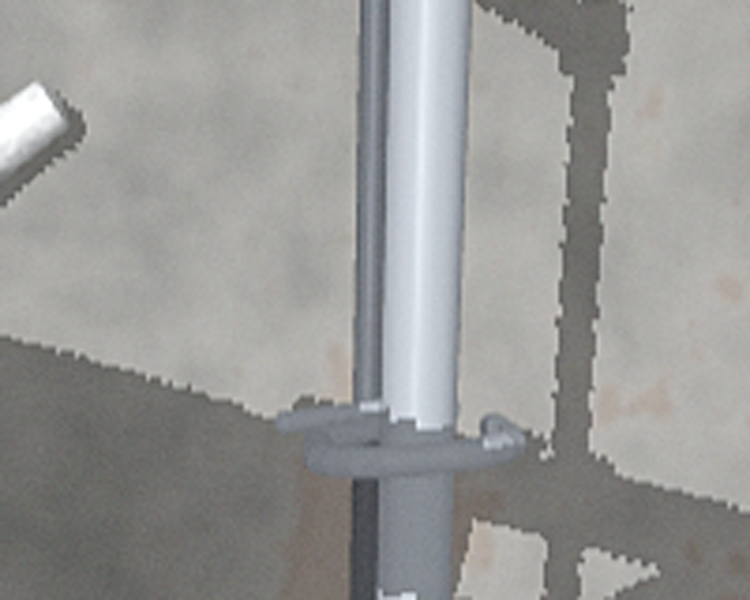

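The hook's top arc runs from crop (312,458) to (520,443) and crosses the rail at (418,452). Its prong is visible at the left, at (285,420).

```bash
python3 - <<'E'
from h import *
import pickle
s,im=pickle.load(open("w3.pkl","rb")); k=cal("wrist",s)
f=lambda a,b:(233+a/3.75,70+b/3.75)
L=plane(k,*f(314,457),2,.2305);Rr=plane(k,*f(519,442),2,.2305);T=plane(k,*f(418,455),2,.2435)
A=plane(k,*f(431,0),2,.235);B=plane(k,*f(415,590),2,.235)
print(L,Rr,np.linalg.norm(L-Rr),(L+Rr)/2,T);print("hookyaw",np.arctan2(*(Rr-L)[1::-1]),"railyaw",-np.arctan2(*(A-B)[:2]),A,B)
print("prong",plane(k,*f(287,420),2,.1595))
print("rail x at T.y", A+(B-A)*(T[1]-A[1])/(B[1]-A[1]), "w2 end from scene +y .6128,.0353")
E
```

```text
[ 0.58194225 -0.09839726  0.2305    ] [ 0.61525764 -0.0998009   0.2305    ] 0.03334495228638743 [ 0.59859994 -0.09909908  0.2305    ] [ 0.59797192 -0.0984051   0.2435    ]
hookyaw -0.04210682217553325 railyaw -0.12187865389755823 [ 0.60664826 -0.03382878  0.235     ] [ 0.5959339  -0.12130309  0.235     ]
prong [ 0.57582947 -0.0980615   0.1595    ]
rail x at T.y [ 0.59873858 -0.0984051   0.235     ] w2 end from scene +y .6128,.0353
```

The hook is at (0.5985, -0.0987) with yaw about -0.035, on a rail of yaw -0.12 and consistent with the rail's height. The prong position checks too. Now I'll move to grasp it.

Call:
{"method": "servo_tool", "body": {
  "commands": [
    [1.1, 2, 0, 0.08, 100],
    [1.05, 1.95, 0, 0, 100],
    [0, 0, -3, 0, 100],
    [0, 0, -3, 0, 100],
    [0, 0, 0, 0, 100]
  ],
  "force": 60
}}

```text
t: 3.8
tcp_pos: [0.5958, -0.0952, 0.2391]
tool_rot: [0.719, 0.695, -0.001, -0.001]
force: [-1.0, -0.6, 0.5]
opening: 0.0855
```

Call:
{"method": "servo_tool", "body": {
  "commands": [
    [0.27, -0.35, 0, 0, 100],
    [0, 0, -2, 0, 100],
    [0, 0, -2.15, 0, 100],
    [0, 0, 0, 0, 80],
    [0, 0, 0, 0, 60]
  ]
}}

```text
t: 4.42
tcp_pos: [0.5997, -0.1005, 0.2006]
tool_rot: [0.719, 0.695, 0.0, 0.001]
force: [1.4, 1.0, -0.7]
opening: 0.0522
```

```bash
python3 - <<'E'
from h import *
s=r.observe();im=r.camera("wrist");print(s["tcp_pos"],s["force"],s["opening"])
cv2.imwrite("pics/w4.png",cv2.resize(im[130:430,160:480],None,fx=2,fy=2))
E
```

```text
[ 0.59973086 -0.10052951  0.20058771] [ 1.43826971  0.97809896 -0.66641596] 0.05223880061990824
```

View pics/w4.png

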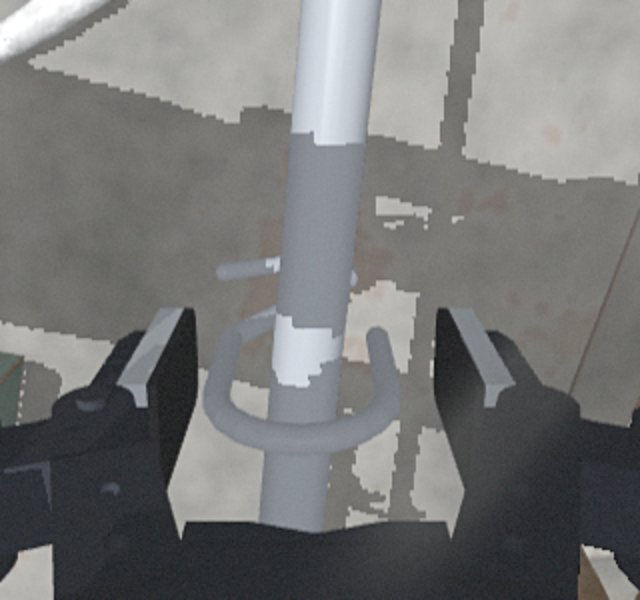

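The hook stands between the pads, nearer the left (-x) one. Its outer edges are at full-image columns 262 and 358, row 325.

```bash
python3 - <<'E'
from h import *
k=cal("wrist")
L=plane(k,160+206/2,130+385/2,2,.2275);Q=plane(k,160+397/2,130+380/2,2,.2275);print(L,Q,Q-L,(L+Q)/2)
print("top",plane(k,160+302/2,130+438/2,2,.2435),"legend",plane(k,160+377/2,130+333/2,2,.2035),r.observe()["tcp_pos"])
E
```

```text
[ 0.58033337 -0.09707921  0.2275    ] [ 0.61584563 -0.09728502  0.2275    ] [ 3.55122581e-02 -2.05818339e-04  2.77555756e-17] [ 0.5980895  -0.09718212  0.2275    ]
top [ 0.59838123 -0.09871859  0.2435    ] legend [ 0.61427848 -0.09850519  0.2035    ] [ 0.59970912 -0.10050739  0.20052984]
```

Call:
{"method": "servo_tool", "body": {
  "commands": [
    [-0.16, 0.2, -0.25, 0, 55],
    [0, 0, 0, 0, 48],
    [0, 0, 0, 0, 40],
    [0, 0, 0, 0, 30],
    [0, 0, 0, 0, 30],
    [0, 0, 0, 0, 30]
  ],
  "force": 70
}}

```text
t: 5.22
tcp_pos: [0.5976, -0.0984, 0.1966]
tool_rot: [0.719, 0.695, 0.0, 0.0]
force: [-1.5, 1.2, 6.1]
opening: 0.0346
```

Call:
{"method": "servo_tool", "body": {
  "commands": [
    [0, 0, 1, 0, 30],
    [0, 0, 1, 0, 30],
    [0, 0, 1, 0, 30],
    [-0.5, 0, 0.7, 0, 30],
    [-0.5, 0, 0.7, 0, 30],
    [-1, 0, 0.3, 0, 30],
    [-1.5, 0, 0, 0, 30],
    [-2, 0, 0, 0, 30],
    [-2, 0, 1, 0, 30],
    [0, 0, 0, 0, 30]
  ]
}}

```text
t: 6.48
tcp_pos: [0.5213, -0.0984, 0.2542]
tool_rot: [0.719, 0.695, 0.0, 0.001]
force: [0.2, -0.5, 0.1]
opening: 0.035
```

```bash
python3 - <<'E'
from h import *
import pickle
s=r.observe();im=r.camera("wrist");pickle.dump((s,im),open("w5.pkl","wb"));print(s["tcp_pos"],s["force"],s["opening"])
cv2.imwrite("pics/w5.png",cv2.resize(im[130:430,160:480],None,fx=2,fy=2))
E
```

```text
[ 0.52133594 -0.09838308  0.25416251] [ 0.22901391 -0.45969184  0.10496429] 0.03499632546787414
```

View pics/w5.png

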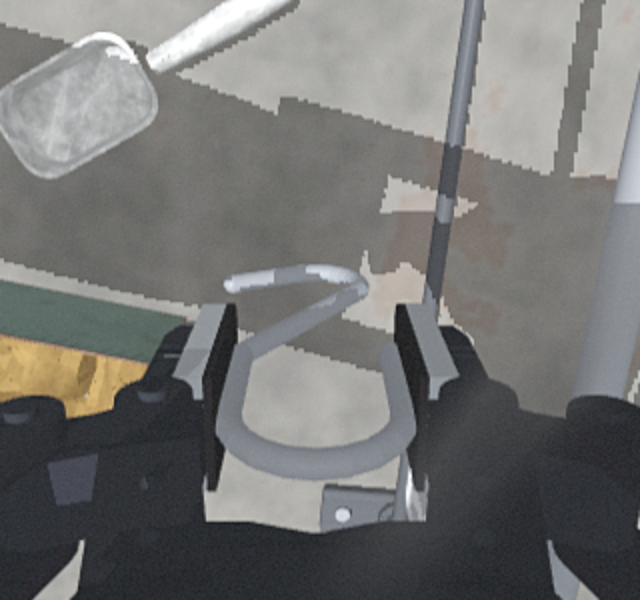

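The hook is off the rail and firmly in hand. Its prong tip is at about (276,272) and its upper arc lies between the pads. I'll work out its pose in the hand and then how far to go.

```bash
python3 - <<'E'
from h import *
import pickle
s,im=pickle.load(open("w5.pkl","rb")); k=cal("wrist",s); t=s["tcp_pos"]
th=2*np.arctan2(s["tool_rot"][1],s["tool_rot"][0])-np.pi/2;print("yaw",th)
X=np.array([np.cos(th),np.sin(th)]);Y=np.array([-X[1],X[0]])
f=lambda a,b:(160+a/2,130+b/2)
oz=t[2]+.0309
for n,p,dz in [("L",f(219,415),0),("R",f(412,415),0),("top",f(315,463),.016),("legend",f(388,350),-.024),("leftbend",f(242,352),-.024),("tip",f(231,286),-.068),("tipL edge",f(224,287),-.068),("rightlow",f(366,288),-.066)]:
    P=plane(k,*p,2,oz+dz);d=P[:2]-t[:2];print(n,np.round([d@X*1e3,d@Y*1e3,(P[2]-t[2])*1e3],1))
E
```

```text
yaw -0.03341360147302752
L [-16.7  -1.1  30.9]
R [18.5 -1.2 30.9]
top [ 0.8 -0.3 46.9]
legend [16.6  0.3  6.9]
leftbend [-14.9  -0.2   6.9]
tip [-22.4  -1.3 -37.1]
tipL edge [-24.3  -1.5 -37.1]
rightlow [ 15.   -1.1 -35.1]
```

The hook sits in the hand as predicted: aligned, with the tip at tool (-22, -1, -37) mm. Next I'll go above and behind the strap with yaw 0.337.

Call:
{"method": "servo_tool", "body": {
  "commands": [
    [0, 4.7, 0, 0.062, 30],
    [0, 4.7, 0, 0.062, 30],
    [0, 4.7, 0, 0.062, 30],
    [1, 4.7, 0, 0.062, 30],
    [1.5, 4.7, 0, 0.062, 30],
    [1.66, 4.7, 0, 0.06, 30],
    [0, 0.2, -3, 0, 30],
    [0, 0, -3, 0, 30],
    [0, 0, -1.5, 0, 30],
    [0, 0, 0, 0, 30]
  ]
}}

```text
t: 7.78
tcp_pos: [0.5639, 0.1855, 0.1775]
tool_rot: [0.579, 0.816, -0.001, -0.001]
force: [-0.3, 0.3, 0.5]
opening: 0.0347
```

```bash
python3 - <<'E'
from h import *
import pickle
s=r.observe();im=r.camera("wrist");pickle.dump((s,im),open("w6.pkl","wb"));print(s["tcp_pos"],s["tool_rot"],s["force"],s["opening"])
cv2.imwrite("pics/w6.png",cv2.resize(im[170:350,200:440],None,fx=3.3,fy=3.3,interpolation=cv2.INTER_CUBIC))
E
```

```text
[0.5639216  0.1854668  0.17749577] [ 5.78602215e-01  8.15609427e-01 -6.15065934e-04 -6.00773531e-04] [-0.32557425  0.33712961  0.47005994] 0.03466078877439576
```

View pics/w6.png

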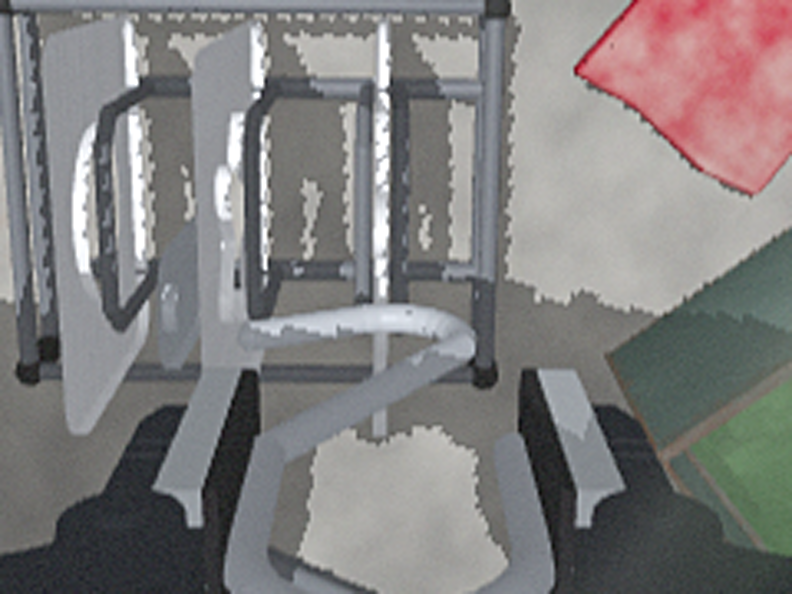

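The view shows the tip at crop (247,335) over the slot. The strap's rounded end is seen from behind at crop (160-200, 225-365), with light spots at its hole near (169,290). I'll compare these with projections.

```bash
python3 - <<'E'
from h import *
import pickle
s,im=pickle.load(open("w6.pkl","rb")); k=cal("wrist",s); t=s["tcp_pos"]
y=.337; X=np.array([np.cos(y),np.sin(y)]);Y=np.array([-X[1],X[0]]); c=np.array([.531,.1727])
W=lambda a,b,z:np.r_[c+X*a+Y*b,z]
g=lambda p:np.round((p-[200,170])*3.3)
f=lambda a,b:(200+a/3.3,170+b/3.3)
for n,P in [("hole",W(-.003,.0006,.126)),("strap L",W(-.003,.0116,.126)),("strap R",W(-.003,-.0104,.126)),("strap end",W(-.003,.0006,.135)),("sheetcorner +y",W(0,.045,.108)),("-y",W(0,-.045,.108)),("tip",np.r_[t[:2]+X*-.0224+Y*-.0012,t[2]-.0371])]: print(n,g(proj(k,P)))
P=plane(k,*f(248,335),2,t[2]-.0371);d=P[:2]-c;print("tip rack",d@X,d@Y,P[2])
cv2.imwrite("pics/w6c.png",cv2.resize(im[220:290,230:290],None,fx=8,fy=8,interpolation=cv2.INTER_NEAREST))
E
```

```text
hole [172. 307.]
strap L [169. 248.]
strap R [175. 364.]
strap end [163. 324.]
sheetcorner +y [194.  49.]
-y [214. 490.]
tip [251. 338.]
tip rack 0.012398791421876916 0.0004998428653520747 0.14039576985500907
```

View pics/w6c.png

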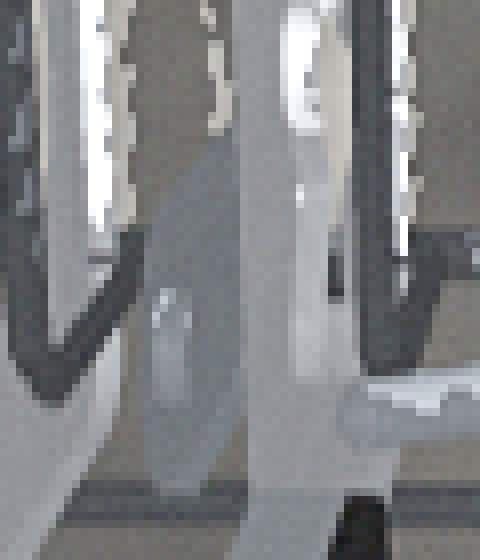

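The hole is seen at crop (169,307) against (172,307) predicted, and the tip's y matches within 1 mm. Next I'll lower and advance the tip along the prong's direction.

Call:
{"method": "servo_tool", "body": {
  "commands": [
    [0, 0, -1.1, 0, 30],
    [0, 0, -1.05, 0, 30],
    [0, 0, 0, 0, 30],
    [-0.28, -0.1, 0.14, 0, 30],
    [-0.28, -0.1, 0.14, 0, 30],
    [-0.28, -0.1, 0.14, 0, 30],
    [0, 0, 0, 0, 30]
  ]
}}

```text
t: 8.7
tcp_pos: [0.5556, 0.1826, 0.1614]
tool_rot: [0.579, 0.816, 0.0, 0.0]
force: [-0.5, -0.2, -0.6]
opening: 0.0349
```

Call:
{"method": "servo_tool", "body": {
  "commands": [
    [-0.02, 0.06, -0.15, 0, 30],
    [-0.28, -0.1, 0.14, 0, 30],
    [-0.28, -0.1, 0.14, 0, 30],
    [0, 0, 0, 0, 30]
  ]
}}

```text
t: 9.2
tcp_pos: [0.5498, 0.1812, 0.1626]
tool_rot: [0.578, 0.816, 0.0, 0.0]
force: [0.3, -0.9, -1.5]
opening: 0.0348
```

Call:
{"method": "servo_tool", "body": {
  "commands": [
    [-0.28, -0.1, 0.14, 0, 30],
    [0, 0, 0, 0, 30]
  ]
}}

```text
t: 9.45
tcp_pos: [0.547, 0.1802, 0.1639]
tool_rot: [0.579, 0.816, 0.0, 0.0]
force: [0.2, -0.8, -0.1]
opening: 0.035
```

Call:
{"method": "servo_tool", "body": {
  "commands": [
    [-0.19, -0.07, 0.09, 0, 30],
    [0, 0, 0, 0, 30]
  ]
}}

```text
t: 9.7
tcp_pos: [0.5452, 0.1795, 0.1647]
tool_rot: [0.579, 0.816, 0.0, 0.0]
force: [0.3, 0.7, -0.5]
opening: 0.0352
```

Call:
{"method": "servo_tool", "body": {
  "commands": [
    [-0.19, -0.07, 0.09, 0, 30],
    [0, 0, 0, 0, 30]
  ]
}}

```text
t: 9.95
tcp_pos: [0.5433, 0.1788, 0.1656]
tool_rot: [0.579, 0.816, -0.0, -0.0]
force: [1.5, 0.2, -0.4]
opening: 0.0347
```

Call:
{"method": "servo_tool", "body": {
  "commands": [
    [-0.19, -0.07, 0.09, 0, 30],
    [0, 0, 0, 0, 30]
  ]
}}

```text
t: 10.2
tcp_pos: [0.5414, 0.1781, 0.1665]
tool_rot: [0.579, 0.816, 0.0, -0.0]
force: [0.7, 1.2, -0.2]
opening: 0.035
```

```bash
python3 - <<'E'
from h import *
import pickle
s=r.observe();im=r.camera("wrist");pickle.dump((s,im),open("w7.pkl","wb"));print(s["tcp_pos"],s["force"])
k=cal("wrist",s);print(proj(k,(.528,.172,.126)))
a=im[170:350,160:400]
cv2.imwrite("pics/w7.png",cv2.resize(a,None,fx=3.3,fy=3.3,interpolation=cv2.INTER_CUBIC))
E
```

```text
[0.54135968 0.178072   0.16650077] [ 0.67496081  1.18410145 -0.15002418]
[290.4413132  270.53586887]
```

View pics/w7.png

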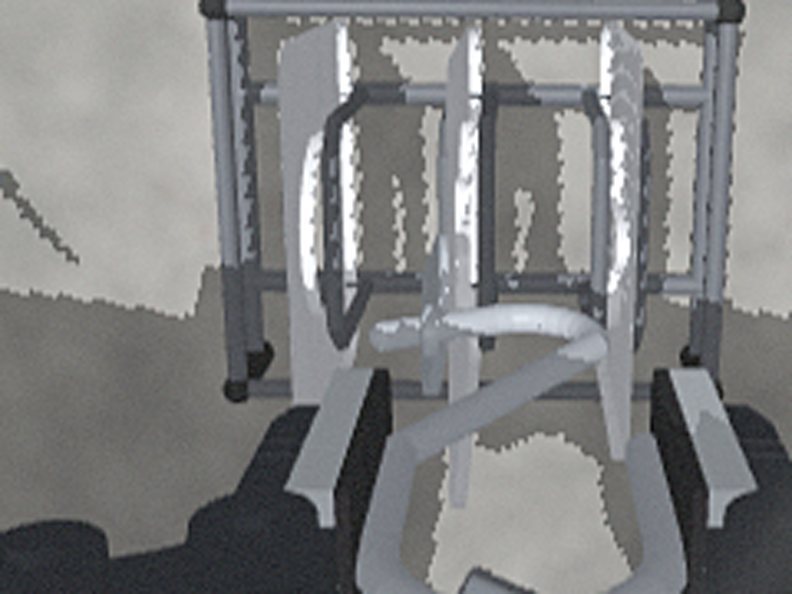

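The picture confirms threading: the prong passes through the strap at (433,325) and the tip protrudes at (375,335). I'll continue to the bend.

Call:
{"method": "servo_tool", "body": {
  "commands": [
    [-0.28, -0.1, 0.14, 0, 30],
    [-0.28, -0.1, 0.14, 0, 30],
    [-0.28, -0.1, 0.14, 0, 30],
    [-0.24, -0.08, 0.03, 0, 30],
    [-0.24, -0.08, 0, 0, 30],
    [0, 0, 0, 0, 30]
  ]
}}

```text
t: 11.0
tcp_pos: [0.5281, 0.1735, 0.1709]
tool_rot: [0.579, 0.816, -0.0, -0.0]
force: [-0.3, 0.7, -0.5]
opening: 0.0348
```

Call:
{"method": "servo_tool", "body": {
  "commands": [
    [-0.03, 0, 0.2, 0, 30],
    [0, 0, 0.2, 0, 30],
    [0, 0, 0.2, 0, 30],
    [0, 0, 0.3, 0, 30],
    [0, 0, 0, 0, 30],
    [0, 0, 0, 0, 30]
  ]
}}

```text
t: 11.75
tcp_pos: [0.5279, 0.1735, 0.1798]
tool_rot: [0.579, 0.816, -0.0, -0.0]
force: [-0.1, -0.6, -3.0]
opening: 0.0347
```

The stencil's weight is on the hook. Lifting.

Call:
{"method": "servo_tool", "body": {
  "commands": [
    [0, 0, 0.5, 0, 30],
    [0, 0, 0.7, 0, 30],
    [0, 0, 0.9, 0, 30],
    [0, 0, 1, 0, 30],
    [0, 0, 1, 0, 30],
    [0, 0, 1, 0, 30],
    [0, 0, 1, 0, 30],
    [0, 0, 1, 0, 30],
    [0, 0, 0.7, 0, 30],
    [0, 0, 0.4, 0, 30]
  ]
}}

```text
t: 13.0
tcp_pos: [0.528, 0.1735, 0.2623]
tool_rot: [0.579, 0.816, 0.0, 0.0]
force: [-0.2, 0.2, -2.9]
opening: 0.0349
```

Call:
{"method": "servo_tool", "body": {
  "commands": [
    [0, 0, 0.3, 0, 30],
    [0, 0, 0, 0, 30],
    [0, 0, 0, 0, 30],
    [0, 0, 0, 0, 30]
  ]
}}

```text
t: 13.5
tcp_pos: [0.5279, 0.1735, 0.2647]
tool_rot: [0.579, 0.816, -0.0, -0.0]
force: [0.3, 0.7, -3.2]
opening: 0.0351
```

```bash
python3 - <<'E'
from h import *
F=[]
s=r.observe();im=r.camera("side");print(s["tcp_pos"],s["force"],s["opening"])
cv2.imwrite("pics/s8.png",im)
E
```

```text
[0.52788471 0.17350145 0.2646898 ] [ 0.29494276  0.73164105 -3.19574063] 0.03512309149809695
```

The lift holds steady at about 3 N downward, with the sheet's lower edge at a computed 0.10 m. Next I'll carry it to the rail slowly while turning.

Call:
{"method": "servo_tool", "body": {
  "commands": [
    [0, -0.6, 0, -0.03, 30],
    [0, -1.2, 0, -0.045, 30],
    [0, -1.8, 0, -0.055, 30],
    [0, -2.4, 0, -0.06, 30],
    [0, -2.7, 0, -0.06, 30],
    [0, -2.7, 0, -0.06, 30],
    [0, -2.7, 0, -0.055, 30],
    [0.2, -2.7, 0, -0.045, 30],
    [0.3, -2.4, 0, -0.03, 30],
    [0.3, -1.8, 0, -0.017, 30]
  ]
}}

```text
t: 14.8
tcp_pos: [0.5357, -0.0384, 0.265]
tool_rot: [0.749, 0.662, -0.0, 0.0]
force: [-0.1, 0.6, -2.3]
opening: 0.0347
```

Call:
{"method": "servo_tool", "body": {
  "commands": [
    [0.3, -1.8, 0, 0, 30],
    [0.3, -1.2, 0, 0, 30],
    [0.3, -0.6, -0.3, 0, 30],
    [0.2, -0.4, -0.5, 0, 30],
    [0, 0, -0.6, 0, 30],
    [0, 0, -0.4, 0, 30],
    [0, 0, -0.2, 0, 30],
    [0, 0, 0, 0, 30],
    [0, 0, 0, 0, 30],
    [0, 0, 0, 0, 30]
  ]
}}

```text
t: 16.05
tcp_pos: [0.547, -0.0765, 0.2451]
tool_rot: [0.748, 0.663, 0.0, 0.0]
force: [-0.4, 0.0, -2.1]
opening: 0.0349
```

```bash
python3 - <<'E'
from h import *
import pickle
s=r.observe();im=r.camera("wrist");pickle.dump((s,im),open("w9.pkl","wb"));print(s["tcp_pos"],s["force"],s["opening"],2*np.arctan2(s["tool_rot"][1],s["tool_rot"][0])-np.pi/2)
k=cal("wrist",s)
A=np.array([.60665,-.03383,.235]);B=np.array([.59593,-.1213,.235])
# rail bright band columns on a few rows vs predicted
n=np.array([.9926,-.1217,0])*.006
g=cv2.cvtColor(im,cv2.COLOR_BGR2GRAY).astype(int)
for y in (0.0,-.02,-.04):
    P=A+(B-A)*(y-A[1])/(B[1]-A[1]); u=proj(k,P);print("axis",u.round(1),proj(k,P-n).round(1),proj(k,P+n).round(1))
    v=int(round(u[1]));
    if 0<=v<480: print(g[v,int(u[0])-20:int(u[0])+21])
cv2.imwrite("pics/w9.png",im)
E
```

```text
[ 0.54697393 -0.07648378  0.24505782] [-0.38736985  0.00437447 -2.14863076] 0.034856332905909795 -0.11997541887878738
axis [445.8 103.2] [431.3 103.2] [460.2 103.2]
[177 178 178 181 179 159 143 162 175 181 187 191 195 198 203 207 211 217
 223 232 233 232 233 231 224 215 214 211 210 206 203 200 197 193 180 162
 157 175 172 174 172]
axis [441.2 153.3] [427.2 153.3] [455.1 153.3]
[183 185 103 119 114 117 154 169 177 185 190 195 198 204 206 212 215 221
 224 231 229 228 227 223 220 214 212 209 207 205 202 197 190 178 157 185
 184 181 178 177 179]
axis [436.9 200. ] [423.4 199.9] [450.3 200. ]
[182 188 187 189 108 115 116 159 170 176 182 190 195 200 205 207 211 213
 218 224 224 224 223 224 221 215 212 211 207 206 201 199 190 180 158 178
 185 182 183 185 184]
```

The rail shows where predicted (within 1 px), and the sheet hangs quietly. Now the hook-on path, feeling as I go.

Call:
{"method": "servo_tool", "body": {
  "commands": [
    [0.4, -0.05, 0, 0, 30],
    [0.7, -0.08, -0.05, 0, 30],
    [0.8, -0.1, -0.05, 0, 30],
    [0.7, -0.08, -0.05, 0, 30],
    [0.5, -0.06, -0.05, 0, 30],
    [0.25, -0.03, 0, 0, 30],
    [0, 0, 0, 0, 30],
    [0, 0, 0, 0, 30]
  ]
}}

```text
t: 17.1
tcp_pos: [0.5803, -0.0805, 0.243]
tool_rot: [0.748, 0.663, -0.0, -0.0]
force: [-0.8, 1.1, -2.5]
opening: 0.0344
```

Call:
{"method": "servo_tool", "body": {
  "commands": [
    [0.5, -0.06, -0.15, 0, 30],
    [0.5, -0.06, -0.15, 0, 30],
    [0.35, -0.04, -0.45, 0, 30],
    [0.35, -0.04, -0.45, 0, 30],
    [0.3, -0.04, -0.45, 0, 30],
    [0, 0, 0, 0, 30],
    [0, 0, 0, 0, 30]
  ]
}}

```text
t: 17.98
tcp_pos: [0.6004, -0.0829, 0.2265]
tool_rot: [0.748, 0.663, -0.0, -0.0]
force: [1.2, 1.2, -2.3]
opening: 0.0345
```

Call:
{"method": "servo_tool", "body": {
  "commands": [
    [0, 0, -0.4, 0, 30],
    [0, 0, -0.6, 0, 30],
    [0, 0, -0.6, 0, 30],
    [0, 0, -0.6, 0, 30],
    [0, 0, -0.4, 0, 30],
    [0, 0, -0.15, 0, 30],
    [0, 0, 0, 0, 30],
    [0, 0, 0, 0, 30]
  ]
}}

```text
t: 18.98
tcp_pos: [0.6005, -0.0829, 0.1991]
tool_rot: [0.748, 0.663, 0.0, 0.0]
force: [0.6, -1.0, -2.6]
opening: 0.0344
```

Call:
{"method": "servo_tool", "body": {
  "commands": [
    [0, 0, -0.1, 0, 30],
    [0, 0, -0.1, 0, 30],
    [0, 0, 0, 0, 30]
  ]
}}

```text
t: 19.35
tcp_pos: [0.6005, -0.0829, 0.197]
tool_rot: [0.748, 0.663, 0.0, 0.0]
force: [0.0, 0.5, -2.1]
opening: 0.0346
```

Call:
{"method": "servo_tool", "body": {
  "commands": [
    [0, 0, -0.05, 0, 30],
    [0, 0, -0.05, 0, 30],
    [0, 0, 0, 0, 30],
    [0, 0, 0, 0, 30]
  ]
}}

```text
t: 19.85
tcp_pos: [0.6006, -0.0829, 0.1966]
tool_rot: [0.748, 0.663, 0.0, 0.0]
force: [-2.4, 0.5, 4.9]
opening: 0.0348
```

Call:
{"method": "servo_tool", "body": {
  "commands": [
    [0, 0, -0.05, 0, 30],
    [0, 0, 0, 0, 30],
    [0, 0, 0, 0, 30]
  ]
}}

```text
t: 20.23
tcp_pos: [0.6007, -0.083, 0.1965]
tool_rot: [0.748, 0.663, 0.0, 0.001]
force: [-2.4, 0.8, 9.7]
opening: 0.0348
```

The hook is seated on the rail, which now pushes up at about 10 N (the seating TCP height of 0.1966 matches the pick height). I'll relax and open gently.

Call:
{"method": "servo_tool", "body": {
  "commands": [
    [0, 0, 0.05, 0, 30],
    [0, 0, 0, 0, 42],
    [0, 0, 0, 0, 44],
    [0, 0, 0, 0, 48],
    [0, 0, 0, 0, 54],
    [0, 0, 0, 0, 62],
    [0, 0, 0, 0, 70],
    [0, 0, 0, 0, 80],
    [0, 0, 0, 0, 80]
  ],
  "force": 20
}}

```text
t: 21.35
tcp_pos: [0.6004, -0.0829, 0.1959]
tool_rot: [0.748, 0.663, -0.0, -0.0]
force: [-0.6, 0.7, -0.1]
opening: 0.0685
```

```bash
python3 - <<'E'
from h import *
s=r.observe();print(s["tcp_pos"],s["force"],s["opening"])
a=r.camera("wrist");cv2.imwrite("pics/w10.png",a);k=cal("wrist")
# expected hook outline points
O=np.array([.6008,-.083,.2275]);X=np.array([.9928,-.12,0])
for n,P in [("L",O-.0185*X),("R",O+.0185*X)]:
    u=proj(k,P).round().astype(int);print(n,u,cv2.cvtColor(a,cv2.COLOR_BGR2GRAY)[u[1],u[0]-14:u[0]+15])
E
```

```text
[ 0.60042435 -0.08286162  0.19590682] [-0.64591337  0.6845745  -0.08937493] 0.06849707598159457
L [265 336] [160 159 162 163 167 167 167 167 170 169 168 170 169 167 168 169 143 116
 116 121 120 120 121 116 123 117 119 117 113]
R [367 336] [122 122 114 113 113 117 116 121 118 119 122 121 121 121 123 123 121 121
 117 122 121 118 115 117 112 118 117 113 112]
```

Call:
{"method": "servo_tool", "body": {
  "commands": [
    [0, 0, 0.5, 0, 80],
    [0, 0, 1, 0, 80],
    [0, 0, 2, 0, 80],
    [0, 0, 3, 0, 80],
    [0, 0, 3, 0, 80],
    [0, 0, 3, 0, 80],
    [0, 2, 0, 0, 80],
    [-3, 3, 0, 0, 80],
    [-4, 3, 0, 0, 80],
    [0, 0, 0, 0, 80]
  ]
}}

```text
t: 22.65
tcp_pos: [0.5285, -0.0006, 0.3217]
tool_rot: [0.747, 0.664, 0.0, 0.0]
force: [0.4, -0.6, -0.0]
opening: 0.0681
```

Call:
{"method": "servo_tool", "body": {
  "commands": [
    [-5, 4, 0, 0, 80],
    [-5, 4, 0, 0, 80],
    [-5, 4, 0, 0, 80],
    [0, 0, 0, 0, 80],
    [0, 0, 0, 0, 80],
    [0, 0, 0, 0, 80],
    [0, 0, 0, 0, 80],
    [0, 0, 0, 0, 80],
    [0, 0, 0, 0, 80],
    [0, 0, 0, 0, 80]
  ]
}}

```text
t: 23.9
tcp_pos: [0.3841, 0.1142, 0.3209]
tool_rot: [0.748, 0.663, -0.0, -0.0]
force: [0.3, -0.2, -0.2]
opening: 0.0686
```

```bash
python3 - <<'E'
from h import *
A=r.camera("scene");B=r.camera("side");
for i in range(4): r.camera("side")
A2=r.camera("scene");B2=r.camera("side")
A0=cv2.imread("pics/scene0.png");B0=cv2.imread("pics/side0.png")
def cc(a,b,n,roi):
    x,y,w,h=roi;d=cv2.absdiff(a,b).max(2)[y:y+h,x:x+w];m=(cv2.medianBlur(d,3)>25).astype(np.uint8)
    k,l,st,_=cv2.connectedComponentsWithStats(m);print(n,[ [int(q[0]+x),int(q[1]+y),*map(int,q[2:])] for q in st[1:] if q[4]>12])
cc(A,A2,"scene motion .3s",(0,0,640,480));cc(B,B2,"side motion",(0,0,640,480))
cc(A0,A,"scene vs start",(225,165,235,200));cc(B0,B,"side vs start",(130,180,200,200))
k=cal("scene")
for n,P in [("origin",(.6008,-.083,.2275)),("bend",(.6008,-.083,.1495)),("sheet L",(.606,-.038,.13)),("sheet R",(.595,-.128,.13)),("bot",(.6008,-.083,.035))]: print(n,proj(k,P).round(),proj(cal("side"),P).round())
cv2.imwrite("pics/sceneF.png",A);cv2.imwrite("pics/sideF.png",B);print(r.observe()["t"])
E
```

```text
scene motion .3s []
side motion []
scene vs start [[250, 201, 8, 14, 79], [261, 215, 11, 26, 118], [339, 219, 7, 4, 19], [330, 222, 10, 15, 85], [249, 231, 8, 7, 38], [270, 240, 13, 6, 50], [329, 243, 9, 6, 37], [225, 245, 115, 111, 3371], [344, 247, 10, 10, 45], [321, 250, 16, 13, 38], [343, 263, 7, 5, 14], [352, 266, 19, 13, 129]]
side vs start [[302, 180, 11, 16, 101], [325, 232, 5, 8, 33], [326, 242, 4, 18, 55], [260, 250, 24, 15, 174], [264, 270, 20, 13, 56], [256, 287, 18, 14, 89], [238, 298, 92, 43, 1698], [250, 325, 6, 4, 18], [321, 338, 9, 7, 33], [245, 344, 4, 6, 17], [317, 357, 13, 23, 250]]
origin [343. 195.] [270. 210.]
bend [342. 223.] [271. 241.]
sheet L [330. 222.] [261. 255.]
sheet R [355. 238.] [282. 243.]
bot [342. 260.] [272. 284.]
24.3
```

Differences from the start appear only where the stencil should now hang (scene 329-371, 219-279; side 256-284, 250-301), in the rack's middle slot and under the arm. Nothing changed at the hung plate, and nothing moved over 0.3 s. Handing in.

```bash
python3 -c "
from plant import r
print(r.sign_off())"
```

```text
the job is handed in; nothing more can be done
None
```

The stencil now hangs on the rail by the S-hook, and I handed the job in about 24 s into the 72 s allowed. The sign-off gives no verdict.

- **What I did:** I took the hook off the rail and threaded its prong through the strap hole. The sheet then came out of the rack's middle slot on the hook, and I hung it about 0.18 m along the rail from the hung plate's hook. I then opened the gripper and backed the arm away.
- **Threading:** a close-up picture showed the prong through the strap. The force reading stayed within about 2 N during threading.
- **Lift and hanging:** the lift carried about 3 N. The hook reached its seat at the same tool height as at pick-up (0.1966 m). The highest upward push on the tool at seating was about 10 N.
- **After release:** the tool force was about zero. Images 0.3 s apart showed no motion. Compared with the start, the pictures changed where the stencil should hang, at the rack and where the arm had been or now was, and not at the hung plate.
- **Not checked by eye:** I had used all 12 picture views, so the final hang was checked only by image differences and forces. No check disagreed with another by more than about 2 mm.

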